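Push the brass check weight into its recess and close the keeper

TASK

The brass disc weight lies loose on top of the wooden holder behind the weighing terminal: push it along the top with your fingertips until it drops flush into the round recess. Then push the red post of the swinging keeper round to its stop, so that the bar lies across the seated disc. Only slide the disc, never pick it up, and leave the other things on the bench where they are.

Things in the scene. Friction and masses are not known exactly. Their poses are not given: they have to be found in the camera images.
- brass_disc: loose brass disc weight, 50 mm across, 10 mm thick, about 0.16 kg, lying flat on the weight block behind the recess; origin at the centre of its underside, z up through its top. Its yaw means nothing
- weight_block: wooden holder on four short legs, fixed to the bench, 150 mm along its x, 90 mm along its y; origin on the bench below its centre. Its flat wooden top is at z = 54 mm, with the round recess towards its +x end and the disc towards its -x end. Low metal guide strips 6 mm wide stand 3 mm above the top along both long edges (y = +-39 to +-45 mm, x from -73 to 5 mm) and on the +x edge (x 68 to 75 mm, y -10 to 38 mm); the -x edge is open. Cables pass below it
- recess (a point): centre of the round recess at the level of the block's top: block point (36, 0, 54) mm, with the block's axes. The recess is 54 mm across with a flat floor 10 mm down, so a seated disc is flush with the block's top
- keeper (a joint): angle of the keeper in rad, a flat steel bar 12 mm wide and 4 mm thick that swings flat on a vertical pivot at block point (36, -38) mm, 2 to 6 mm above the block's top. 0 is closed, at its stop: the bar points along the block's +y over the recess. It grows as the bar swings clockwise seen from above; at pi/2 it points along the block's +x, clear of the recess; largest 1.9. A light friction (under 1 N at the post) holds it where it is left
- keeper_post (a point): centre of the top of the red upright post at the free end of the keeper, 34 mm from the pivot; post 12 mm across, its top 32 mm above the block's top, its foot on the bar
- test_weight_1: bystander: brass-coloured knobbed test weight, 38 mm across, 65 mm high; origin at the centre of its underside
- test_weight_2: bystander: grey knobbed test weight, 29 mm across, 49 mm high; origin at the centre of its underside
- staples_box: bystander: small red cardboard box 36 x 62 x 21 mm; origin at the centre of its underside
- sample_jar: bystander: white jar with yellow lid, 68 mm across, 73 mm high; origin at the centre of its underside
- blue_tape: bystander: small blue tape roll lying flat, 56 mm across, 19 mm high; origin at the centre of its underside
Mind the look-alikes: they are no part of the job. Of the things that look like the brass_disc, the smaller one is meant.

How it is judged:
By the outcome, as a careful person would: the job done as asked, in the order asked, and still so for the second after the job is handed in, with the robot touching nothing.
It also fails if it takes over 54 s, if anything falls off the work surface, if the arm or the gripper's body presses on something with over 40 N, if the wrist force passes 120 N, or if a joint passes its speed limit or range.

ROBOT

A 6-joint arm with a two-finger parallel gripper is mounted at the origin on the work surface; the furniture and walls round the work are solid. World frame = base frame: x ahead of the robot, y to its left, z up, the work surface at z = 0. Lengths are in mm, angles in rad, forces in N, time in s.
With the tool pointing down it reaches from about 350 to 975 mm from the base axis. Payload 7.1 kg.
Tool frame: the origin (TCP) lies at the very end of the fingers, on their centre line; the grasp point (between the pads) lies 19 mm behind it; z points along the fingers, y is the direction in which the jaws open and shut (so a half turn about z gives the same grasp; the last joint's range is limited). The gripper opens to 88 mm and grips with 3 to 60 N. Pads are 20 mm wide; open, the fingers measure 115 mm over their backs; the gripper's body (75 mm by 178 mm) begins 61 mm behind the grasp point.
Start: joints at [1.238, 0.423, 1.63, -0, 1.089, -0.019], TCP at [192.89, 594.473, 222.675] pointing down, gripper open.
Joint ranges: [-3, 3], [-0.9, 2.11], [0.09, 2.58], [-1.31, 4.45], [0.11, 2.69], [-2.54, 2.54]. Speed limits (rad/s): [2.39, 2.39, 3.01, 3.14, 3.14, 3.14].

INTERFACE

Orientations are given as a rotation vector (axis times angle).
In Python, from workcell import * gives the robot as it stands.
- The arm moves only by the tool play_rows, never from a script. Its argument "plan" is text: rows parted by semicolons, each of 7 numbers parted by spaces: the finger opening in cm, from 0 to 8.78, then the shift along the tool's x, y, z in cm, then the turn, a rotation vector about the tool's x, y, z in degrees. A call has 1 to 20 rows; each row shifts and turns the commanded pose from where the row before left it, along the tool's axes as they then stand; what a row does not reach is not made up. A row lasts 1/8 s, in which the tool goes at most 62.5 mm and 10.7 degrees, less where a joint would pass 70% of its speed; a pose out of reach is approached as far as the arm can. A call is refused whole if a number of a shift passes 6.25 or a number of a turn 10.7, either way. A call with a gripper value outside its range is refused whole. The fingers move at their own pace and stop on an object; the grip force is fixed at half the most. Time passes only in rows, so rows that do not move let the fingers close. It gives the time, the measured TCP pose, the force and the opening at its end, in the units of the state.
- get_obs(): the state, without advancing time (a new reading comes with each control period).
- get_image(name): name is "scene" or "top" or "wrist"; returns a dict with "pixels" (420x560x3 uint8, red, green, blue), "range_z" (420x560 float32, mm along the optical axis (not along the pixel's ray), 0 where there is no reading), "fx", "fy", "cx", "cy" (pixels), "distortion" ([k1, k2, p1, p2, k3] as OpenCV has them; the pictures are not rectified), "eye" and "attitude" of the camera in the world. Camera axes: x right, y down, z forward; pixel columns grow to the right and rows downward; lengths in mm; the calibration is good to about 2 mm. A picture is of the moment at which its call begins.
- close_job(): hands the job in, once; it reports no verdict.
The state is a dict: "t": time; "qpos": joint angles; "qvel": joint speeds; "joint_torque": joint torques, N m; "ee_pos": TCP position; "orientation": TCP orientation; "ft_force": force on the tool from outside, world axes, zero at the start; "moment": the same for the moment, N m; "width": finger opening in mm.
Only numpy, scipy, OpenCV 4.12 (cv2) and the standard library are available. Lean on these libraries where they do the work, as an engineer would, in place of code of your own. Each camera call takes 0.05 s, during which the arm holds its last target. There are 200 camera calls.

## Working session

There is one attempt and no reset: what is moved stays moved. The work goes in short steps, Python scripts to look and compute and a tool call to move; the robot and the scene stay as the last step left them, time stands still between calls to the robot, and variables do not carry over. Pictures are saved under pics/ and viewed, about 8 in all and at most 12, crops included, and the job is handed in when it is done.

Besides the shell and the picture viewer there is one more tool, called in YAML: its name, and indented under it one key for each argument. play_rows: Moves the arm, as the interface text tells. Its arguments: {"type":"object","properties":{"plan":{"type":"string"}},"required":["plan"]}

```bash
mkdir -p pics; cat > h.py <<'E'
from workcell import *
import numpy as np, cv2
from scipy.spatial.transform import Rotation as R
def att(im):
    a=np.array(im["attitude"],float)
    return a if a.shape==(3,3) else (R.from_rotvec(a).as_matrix() if a.size==3 else R.from_quat(a).as_matrix())
def rays(im,uv):
    K=np.array([[im["fx"],0,im["cx"]],[0,im["fy"],im["cy"]],[0,0,1.]])
    p=cv2.undistortPoints(np.array(uv,float).reshape(-1,1,2),K,np.array(im["distortion"],float)).reshape(-1,2)
    return np.c_[p,np.ones(len(p))]
def onplane(im,uv,z):
    d=rays(im,uv)@att(im).T; e=np.array(im["eye"],float)
    return e+d*((z-e[2])/d[:,2])[:,None]
def byrange(im,uv):
    uv=np.array(uv).reshape(-1,2); r=rays(im,uv); z=im["range_z"][uv[:,1].astype(int),uv[:,0].astype(int)]
    return np.array(im["eye"])+(r*z[:,None])@att(im).T
def save(im,n,crop=None,s=1):
    p=im["pixels"][:,:,::-1]
    if crop: p=p[crop[1]:crop[3],crop[0]:crop[2]]
    cv2.imwrite(f"pics/{n}.png",cv2.resize(p,None,fx=s,fy=s,interpolation=cv2.INTER_CUBIC))
E
python3 - <<'E'
from h import *
import pickle
print(get_obs())
a={n:get_image(n) for n in("scene","top","wrist")}
pickle.dump(a,open("a.pkl","wb"))
for n in a: print(n,a[n]["eye"],a[n]["attitude"],a[n]["fx"])
cv2.imwrite("pics/a.png",np.hstack([cv2.resize(a[n]["pixels"][:,:,::-1],(400,300)) for n in("scene","wrist")]))
save(a["top"],"top",s=1.4)
E
```

```text
{'t': 0.0, 'qpos': array([ 1.23801195e+00,  4.23846704e-01,  1.63067810e+00,  7.01964019e-06,
        1.08858228e+00, -1.89991544e-02]), 'qvel': array([ 8.53384123e-04,  6.69272236e-05, -9.64396007e-04, -1.58139452e-03,
        2.73522069e-04,  3.00728169e-03]), 'joint_torque': array([-8.06596818e-04, -5.44641030e+01, -2.73656040e+01,  6.42968039e-02,
        2.29806761e-02, -1.26477325e-04]), 'ee_pos': array([192.70761008, 593.97372845, 221.90270397]), 'orientation': array([-4.90835603e-01, -3.10273684e+00,  2.34025066e-03]), 'ft_force': array([ 0.3625249 ,  0.52145926, -0.04561283]), 'moment': array([0.03173202, 0.00957058, 0.03304642]), 'width': 87.65939357879216}
scene [ 838.31676915 -751.23538136  575.67362141] [-2.09957157 -0.41619504  0.23297031] 455.09649112876934
top [ 379.80242457    3.04747518 1006.85910732] [-2.1616506   2.15235521 -0.2128544 ] 440.2147156242541
wrist [128.29511898 614.41854055 384.36291085] [2.37034658 1.72205404 0.21553189] 322.67282947650943
```

View pics/top.png

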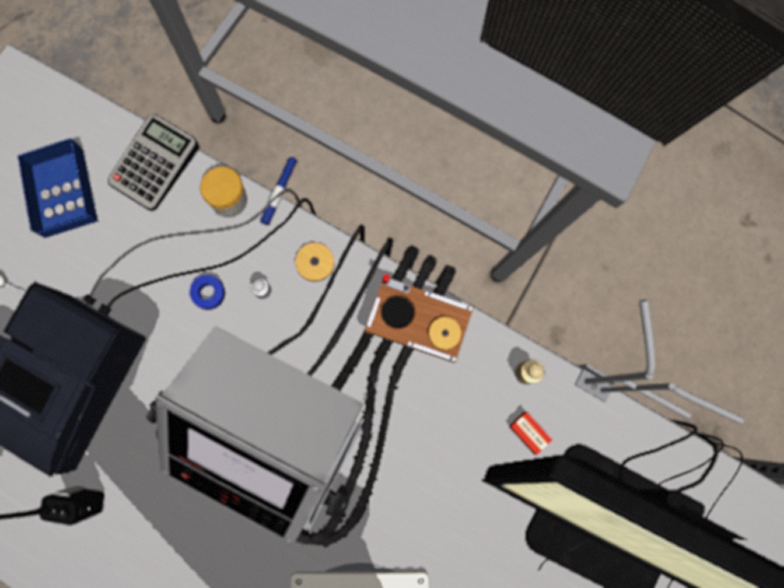

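View pics/a.png

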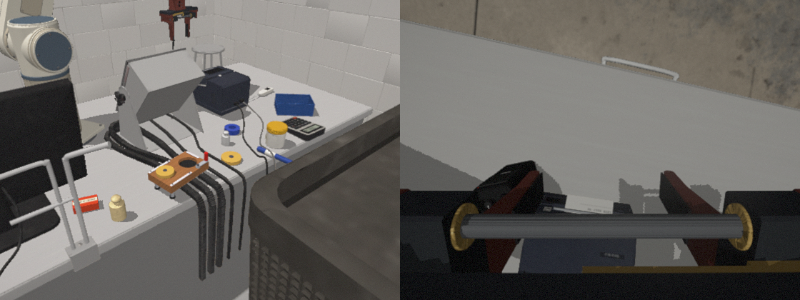

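The top view shows the block at about (420,320), the recess at (398,312), the disc at (445,333) and the red post at (387,279). The large disc at (314,261) is the decoy.

```bash
python3 - <<'E'
from h import *
import pickle
a=pickle.load(open("a.pkl","rb"))
im=a["top"]; p=im["pixels"]; hsv=cv2.cvtColor(p,cv2.COLOR_RGB2HSV)
x0,y0,x1,y1=250,185,345,265
def cen(m,z,name):
    M=np.zeros_like(m);M[y0:y1,x0:x1]=m[y0:y1,x0:x1]
    n,l,s,c=cv2.connectedComponentsWithStats(M)
    for i in sorted(range(1,n),key=lambda i:-s[i,4])[:3]: print(name,s[i],c[i].round(1),onplane(im,[c[i]],z).round(1),byrange(im,[c[i]]).round(1))
cen(cv2.inRange(hsv,(17,120,150),(28,255,255)),64,"disc")
cen(cv2.inRange(p,(0,0,0),(45,45,45)),54,"dark")
cen(cv2.inRange(hsv,(0,170,110),(6,255,255)),86,"red")
cen(cv2.inRange(hsv,(4,90,60),(16,255,255)),54,"wood")
save(im,"crop",(x0,y0,x1,y1),8)
# heights map of surroundings, in world grid
vv,uu=np.mgrid[0:420:28,0:560:28]
P=byrange(im,np.c_[uu.ravel(),vv.ravel()])
for row in P.reshape(*uu.shape,3): print(" ".join("%d,%d,%d"%tuple(q) for q in row[2:]))
E
```

```text
disc [306 226  23  24 413] [317.3 237.5] [[ 484.1 -129.2   64. ]] [[ 483.8 -128.8   66.6]]
dark [273 212  22  22 363] [283.7 222.5] [[517.8 -57.   54. ]] [[518.4 -57.3  49.7]]
dark [310 191  14  19 138] [317.  199.8] [[ 569.3 -131.2   54. ]] [[ 576.3 -136.2   18.4]]
dark [250 238  15  27 137] [256.3 250.1] [[457.2   2.6  54. ]] [[459.6   2.5  23.9]]
red [274 197   4   5  15] [275.3 198.5] [[564.8 -37.2  86. ]] [[564.6 -37.1  87.3]]
wood [ 261  202   76   53 1519] [297.8 227.3] [[507.4 -88.   54. ]] [[507.1 -87.7  56.8]]
wood [316 236   1   1   1] [316. 236.] [[ 488.5 -127.9   54. ]] [[ 487.2 -126.3   65.2]]
wood [319 236   1   1   1] [319. 236.] [[ 488.5 -134.5   54. ]] [[ 487.3 -132.9   65.1]]
1772,1023,-881 1760,871,-877 1275,474,-221 1750,585,-879 1122,243,-17 1095,162,19 1094,90,21 1092,19,25 1097,-51,21 1102,-124,18 1103,-196,21 998,-229,169 969,-277,214 939,-319,261 916,-360,299 897,-400,332 864,-424,384 849,-459,414
1605,994,-877 1597,849,-875 1592,708,-876 1592,571,-880 1598,438,-894 1588,300,-879 1034,91,-14 1013,18,20 1012,-51,24 1016,-122,21 1020,-193,20 996,-254,62 957,-3
[... 2208 characters left out ...]
 329,-179,0 329,-244,0 328,-310,-2 327,-377,0 325,-446,0 323,-517,0 270,-1111,-881 265,-1247,-870
259,459,0 262,391,2 264,325,4 284,220,164 291,155,224 298,100,274 299,53,284 270,10,23 268,-51,0 267,-114,1 266,-178,0 285,-201,171 301,-209,319 299,-256,317 261,-440,9 258,-513,3 256,-579,14 251,-663,2
215,410,103 199,391,0 201,325,0 203,261,0 222,177,104 235,112,171 206,73,1 209,10,20 205,-51,-1 205,-114,0 204,-178,-1 203,-241,1 215,-282,80 240,-288,230 254,-299,322 251,-350,316 188,-585,2 182,-663,-1
132,456,0 137,388,3 139,323,2 140,260,0 142,197,1 144,134,1 144,72,0 144,10,1 144,-51,1 143,-114,0 142,-177,1 141,-240,4 140,-303,10 139,-366,17 154,-400,93 186,-390,238 204,-396,322 193,-464,298
```

View pics/crop.png

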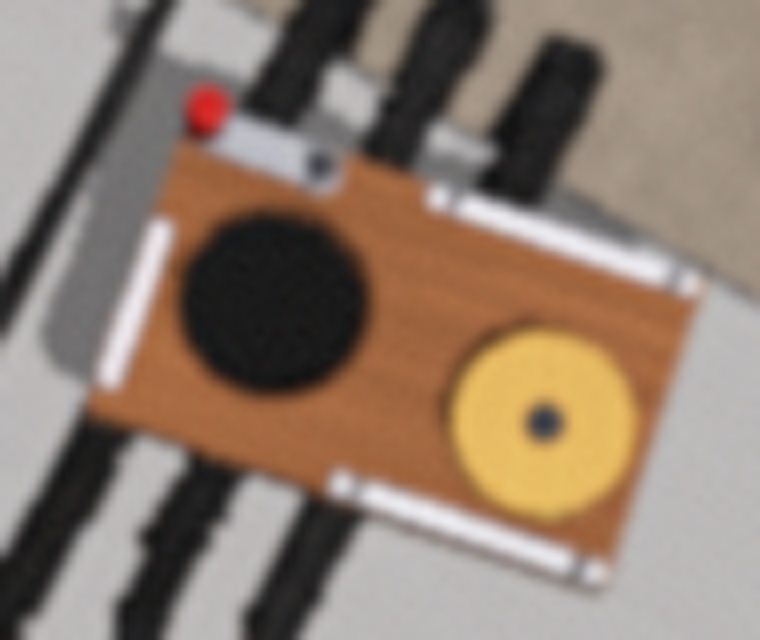

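The crop shows block corners near (188,150), (85,405), (697,285) and (607,590) at 8x scale. The keeper bar points along block +x, with the post at (207,108). Next I fit the block pose and draft a travel path.

```bash
cat >> h.py <<'E'
def rows(pts,yaws,rv,start,w):
    """world waypoints (one per row) + tool yaw (deg of tool x) -> rows in tool axes"""
    M=R.from_rotvec(rv).as_matrix(); p=np.array(start,float); out=[]
    for q,y in zip(pts,yaws):
        cur=np.degrees(np.arctan2(M[1,0],M[0,0])); t=(cur-y+180)%360-180
        d=np.round(M.T@(np.array(q)-p)/10,2); t=round(t,1)
        out.append("%g %g %g %g 0 0 %g"%(w,*d,t)); p=p+M@d*10
        M=M@R.from_rotvec([0,0,np.radians(t)]).as_matrix()
    print("; ".join(out)); print("end",p.round(1),"big",max(abs(float(s)) for r in out for s in r.split()[1:4]))
E
cat > blk.py <<'E'
from h import *
# block frame: O, X, Y from file
import json,os
if os.path.exists("blk.json"):
    b=json.load(open("blk.json")); O=np.array(b["O"]); th=np.radians(b["yaw"]); X=np.array([np.cos(th),np.sin(th)]); Y=np.array([-X[1],X[0]])
    def W(x,y,z): return np.r_[O+x*X+y*Y,z]
    def B(p): d=np.array(p)[:2]-O; return np.array([d@X,d@Y])
E
python3 - <<'E'
from h import *
import pickle,json
im=pickle.load(open("a.pkl","rb"))["top"]
c=np.array([[188,150],[85,405],[697,285],[607,590]])/8+[250,185]-.5
P=onplane(im,c,54)[:,:2]; print(P.round(1))
v=(P[0]-P[2])/np.linalg.norm(P[0]-P[2])+(P[1]-P[3])/np.linalg.norm(P[1]-P[3])
print([np.degrees(np.arctan2(*(d[::-1]))) for d in(P[0]-P[2],P[1]-P[3],v)],np.linalg.norm(P[0]-P[2]),np.linalg.norm(P[0]-P[1]))
w=P[2]-P[3]; print("short side yaw",np.degrees(np.arctan2(-w[0],w[1]))-180, P.mean(0))
yaw=np.degrees(np.arctan2(v[1],v[0])); X=np.array([np.cos(np.radians(yaw)),np.sin(np.radians(yaw))])
O=np.array([517.8,-57.])-36*X
json.dump(dict(O=list(O),yaw=yaw),open("blk.json","w")); print(O)
from blk import *
print("disc",B([484.1,-129.2]),"post",B([564.8,-37.2]))
o=get_obs(); p0=o["ee_pos"]
key=np.array([p0,[320,540,330],[520,330,330],[590,120,330],[580,-60,330],W(-92,0,250)])
n=[3,5,4,4,4]
pts=[];[pts.extend(key[i]+(key[i+1]-key[i])*k/n[i] for k in range(1,n[i]+1)) for i in range(5)]
yaw0=162; ys=[max(yaw,yaw0-10*max(0,k-3)) for k in range(len(pts))]
rows(pts,ys,o["orientation"],p0,2.4); print(W(-92,0,250))
E
```

```text
[[ 560.6  -33.6]
 [ 489.8   -5.6]
 [ 524.  -174.3]
 [ 439.9 -147.9]]
[np.float64(75.4085795321701), np.float64(70.65459181374989), np.float64(73.03158567295999)] 145.40449575836524 76.14380769449751
short side yaw -287.43732605602224 [503.56262418 -90.32401305]
[507.29359892 -91.43276835]
disc [-42.89198865  11.16172599] post [ 68.65471289 -39.17537142]
2.4 -4.59 -0.41 -3.6 0 0 0; 2.4 -4.59 -0.41 -3.59 0 0 0; 2.4 -4.59 -0.41 -3.6 0 0 0; 2.4 -5.1 -2.76 0.01 0 0 0; 2.4 -5.1 -2.76 0 0 0 10; 2.4 -5.51 -1.83 0 0 0 10; 2.4 -5.74 -0.85 0.01 0 0 10; 2.4 -5.79 0.15 -0 0 0 10; 2.4 -5.38 -1.29 0 0 0 10; 2.4 -5.53 -0.35 0.01 0 0 10; 2.4 -5.5 0.62 0 0 0 10; 2.4 -5.31 1.56 0.01 0 0 10; 2.4 -4.49 0.38 0 0 0 9; 2.4 -4.37 1.07 0.01 0 0 -0; 2.4 -4.38 1.08 0 0 0 -0; 2.4 -4.38 1.07 0.01 0 0 -0; 2.4 -3.58 -1.51 2 0 0 -0; 2.4 -3.58 -1.51 2.01 0 0 -0; 2.4 -3.58 -1.5 2 0 0 -0; 2.4 -3.58 -1.51 2 0 0 -0
end [ 480.5 -179.5  250. ] big 5.79
[ 480.44390728 -179.42762081  250.        ]
```

play_rows:
  plan: "2.4 -4.6 -0.4 -3.6 0 0 0; 2.4 -4.6 -0.4 -3.6 0 0 0; 2.4 -4.6 -0.4 -3.6 0 0 0; 2.4 -5.1 -2.8 0 0 0 0; 2.4 -5.1 -2.8 0 0 0 10; 2.4 -5.5 -1.8 0 0 0 10; 2.4 -5.7 -0.8 0 0 0 10; 2.4 -5.8 0.15 0 0 0 10; 2.4 -5.4 -1.3 0 0 0 10; 2.4 -5.5 -0.4 0 0 0 10; 2.4 -5.5 0.6 0 0 0 10; 2.4 -5.3 1.6 0 0 0 10; 2.4 -4.5 0.4 0 0 0 9; 2.4 -4.4 1.1 0 0 0 0; 2.4 -4.4 1.1 0 0 0 0; 2.4 -4.4 1.1 0 0 0 0; 2.4 -3.6 -1.5 2 0 0 0; 2.4 -3.6 -1.5 2 0 0 0; 2.4 -3.6 -1.5 2 0 0 0; 2.4 -3.6 -1.5 2 0 0 0"

```text
t: 2.65
ee_pos: [480.2, -181.6, 250.0]
orientation: [-2.525, -1.869, 0.0]
ft_force: [-0.3, -0.2, -0.5]
width: 24.3
```

```bash
python3 - <<'E'
from h import *
import pickle
im=get_image("wrist"); o=get_obs(); print(o["t"],o["ee_pos"],o["orientation"],o["ft_force"],o["width"])
pickle.dump((im,o),open("w1.pkl","wb")); print(im["eye"])
save(im,"w1",s=1.4)
E
```

```text
2.7 [ 476.20720152 -183.23893896  247.26026435] [-2.52260992 -1.86584624  0.00717281] [-3.63509694 -0.95585299 -1.66900289] 24.44799733071288
[ 499.68232593 -117.6399371   412.33130526]
```

View pics/w1.png

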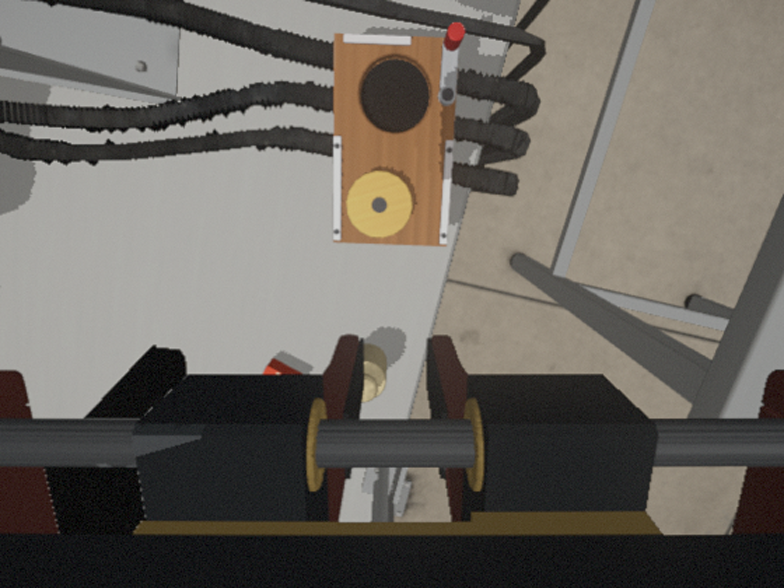

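The wrist view is clear: the block spans about (334,34) to (450,243), the disc is at (379,204), the recess at (395,95), the post at (455,36) and the pivot at (447,94). The path is free.

```bash
python3 - <<'E'
from blk import *
import pickle
im,o=pickle.load(open("w1.pkl","rb")); p=im["pixels"]; hsv=cv2.cvtColor(p,cv2.COLOR_RGB2HSV)
def cen(m,z,n,k=1):
    M=np.zeros_like(m);M[15:180,225:340]=m[15:180,225:340]
    N,l,s,c=cv2.connectedComponentsWithStats(M)
    for i in sorted(range(1,N),key=lambda i:-s[i,4])[:k]:
        w=onplane(im,[c[i]],z)[0]; print(n,s[i],c[i].round(1),w.round(1),"blk",B(w).round(1))
cen(cv2.inRange(hsv,(19,100,110),(28,255,255)),64,"disc")
cen(cv2.inRange(p,(0,0,0),(55,50,48)),54,"dark",3)
cen(cv2.inRange(hsv,(0,190,100),(5,255,255)),86,"red")
c=onplane(im,np.array([[334,34],[334,242],[448,244]])/1.4,[54])[:,:2]
print([B(q).round(1) for q in c])
d=c[0]-c[1];e=c[2]-c[1];print(np.degrees(np.arctan2(d[1],d[0])),np.degrees(np.arctan2(e[0],-e[1])),np.linalg.norm(d),np.linalg.norm(e))
ri=np.array([[395,95],[447,94]])/1.4
print("recess",[B(q).round(1) for q in onplane(im,ri,54)],"block O,yaw",O,np.degrees(th))
# finger tips visible
E
```

```text
disc [ 247  122   48   48 1673] [270.5 145.5] [ 483.2 -130.3   64. ] blk [-44.3  11.7]
dark [ 258   43   48   51 1324] [282.4  67.3] [518.3 -58.9  54. ] blk [34.4 -1. ]
dark [327  61  13   9  51] [332.8  65.6] [568.4 -72.5  54. ] blk [ 36.  -52.9]
dark [225  41  12   8  50] [230.3  45.4] [473.7 -23.6  54. ] blk [55.1 51.9]
[array([74.5, 42.9]), array([-74.6,  47.8]), array([-76.2, -42.8])]
71.13756705534689 71.98388009593423 149.1410488429207 90.64692403942556
recess [array([33.8, -0.7]), array([ 34.5, -39. ])] block O,yaw [507.29359892 -91.43276835] 73.03158567295999
```

```bash
python3 - <<'E'
import json
from math import *
t=radians(71.6); json.dump(dict(O=[518.1-36*cos(t),-58.3-36*sin(t)],yaw=71.6),open("blk.json","w"))
from blk import *
o=get_obs(); print(o["t"],o["ee_pos"],np.linalg.norm(o["qvel"]))
d=np.array(B([483.5,-129.9])); r=np.array([36,0.]); u=(r-d)/np.linalg.norm(r-d); yaw=71.6+degrees(atan2(u[1],u[0]))
print("disc",d,"u",u,"yaw",yaw)
s=W(*(d-u*44),58); e=W(*(r-u*33),58); print("start",s,"end",e,np.linalg.norm(e-s))
p0=o["ee_pos"]; a=np.r_[s[:2],250]; b=np.r_[s[:2],90]
pts=[p0+(a-p0)*.5,a]+[a+(b-a)*k/4 for k in range(1,5)]+[b+(s-b)*k/3 for k in(1,2,3)]
rows(pts,[yaw]*len(pts),o["orientation"],p0,1.4)
E
```

```text
2.7 [ 476.20720152 -183.23893896  247.26026435] 0.14478221525009852
disc [-42.86097911  10.23063896] u [ 0.99168981 -0.12865197] yaw 64.208298204855
start [ 464.35556917 -169.51679906   58.        ] end [503.74167688 -88.0125993   58.        ] 90.52182090470515
1.4 0.48 -0.77 -0.13 0 0 8.8; 1.4 0.36 -0.83 -0.14 0 0 -0; 1.4 0.01 0.02 4 0 0 -0; 1.4 0.01 0.02 4 0 0 -0; 1.4 0.01 0.03 4 0 0 -0; 1.4 0.01 0.02 4 0 0 -0; 1.4 -0 0 1.07 0 0 -0; 1.4 0 0.01 1.07 0 0 -0; 1.4 0 0.01 1.06 0 0 -0
end [ 464.4 -169.6   58. ] big 4.0
```

play_rows:
  plan: "1.4 0.2 -0.9 0 0 0 8.8; 1.4 0.4 -0.9 0 0 0 0; 1.4 0 0 4 0 0 0; 1.4 0 0 4 0 0 0; 1.4 0 0 4 0 0 0; 1.4 0 0 4 0 0 0; 1.4 0 0 0 0 0 0; 1.4 0 0 0 0 0 0"

```text
t: 3.7
ee_pos: [467.7, -168.7, 91.8]
orientation: [2.659, 1.672, 0.001]
ft_force: [-0.2, -0.3, -0.1]
width: 13.8
```

```bash
python3 - <<'E'
from blk import *
o=get_obs(); print(o["t"],o["ee_pos"],np.linalg.norm(o["qvel"]),o["ft_force"],o["width"],B(o["ee_pos"]))
s=np.array([464.36,-169.52,58]);rows([s],[64.2],o["orientation"],o["ee_pos"],1.4)
E
```

```text
3.7 [ 467.71483322 -168.65078364   91.78835711] 0.02527828553217417 [-0.20142977 -0.33382665 -0.09908925] 13.77795613343032 [-84.61324083  12.97715752]
1.4 -0.22 -0.27 3.38 0 0 0.1
end [ 464.4 -169.5   58. ] big 3.38
```

play_rows:
  plan: "1.4 -0.2 -0.3 1.5 0 0 0; 1.4 0 0 1.2 0 0 0; 1.4 0 0 0.6 0 0 0; 1.4 0 0 0 0 0 0; 1.4 0 0 0 0 0 0"

```text
t: 4.32
ee_pos: [463.5, -169.3, 57.8]
orientation: [2.661, 1.67, 0.0]
ft_force: [-0.2, -0.2, 0.3]
width: 13.8
```

```bash
python3 - <<'E'
from blk import *
import pickle
im=get_image("wrist"); o=get_obs(); print(o["t"],o["ee_pos"],o["ft_force"],B(o["ee_pos"]))
save(im,"w2",s=1.4)
e=np.array([503.74,-88.01,58]);rows([e],[64.2],o["orientation"],o["ee_pos"],1.4)
E
```

```text
4.375 [ 463.50616097 -169.30348357   57.86760585] [-0.42275962  0.61556623  0.02632466] [-86.56103548  16.76464155]
1.4 9.07 0.09 -0.01 0 0 0
end [503.8 -88.   58. ] big 9.07
```

View pics/w2.png

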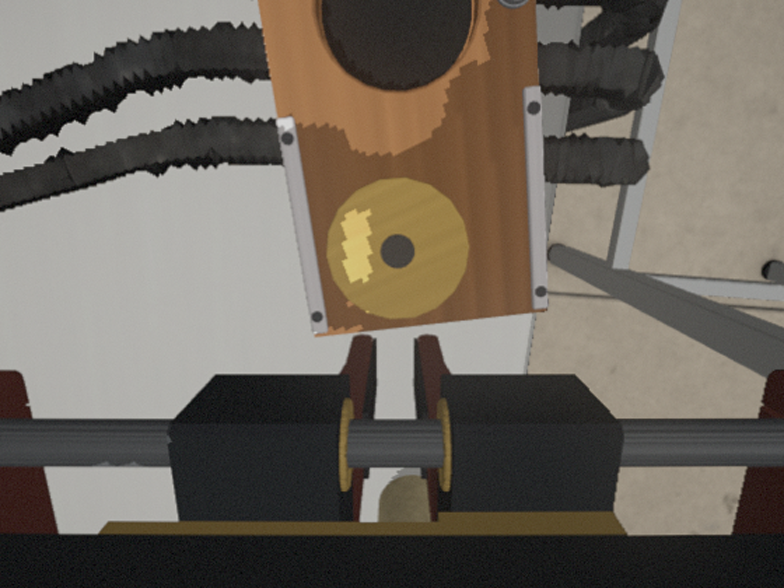

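The fingers (centre x≈396), the disc (398,250) and the recess (396) line up. I push in two stages.

play_rows:
  plan: "1.4 0.6 0 0 0 0 0; 1.4 0.6 0 0 0 0 0; 1.4 0.6 0 0 0 0 0; 1.4 0.6 0 0 0 0 0; 1.4 0.6 0 0 0 0 0; 1.4 0.6 0 0 0 0 0; 1.4 0.6 0 0 0 0 0; 1.4 0.6 0 0 0 0 0; 1.4 0.6 0 0 0 0 0; 1.4 0.6 0 0 0 0 0; 1.4 0.6 0 0 0 0 0; 1.4 0.6 0 0 0 0 0; 1.4 0.3 0 0 0 0 0; 1.4 0 0 0 0 0 0"

```text
t: 6.12
ee_pos: [496.0, -101.3, 57.6]
orientation: [-2.661, -1.67, -0.0]
ft_force: [-0.9, 0.3, 1.5]
width: 14.1
```

```bash
python3 - <<'E'
from blk import *
im=get_image("wrist"); o=get_obs(); print(o["t"],o["ee_pos"],o["ft_force"],B(o["ee_pos"]))
save(im,"w3",s=1.2)
e=np.array([503.74,-88.01,58]);rows([e],[64.2],o["orientation"],o["ee_pos"],1.4)
E
```

```text
6.175 [ 495.93159222 -101.42257898   57.58159943] [-0.41063337  0.94313443 -0.06245292] [-11.91541732   7.42346983]
1.4 1.55 0.12 -0.04 0 0 0
end [503.8 -88.   58. ] big 1.55
```

View pics/w3.png

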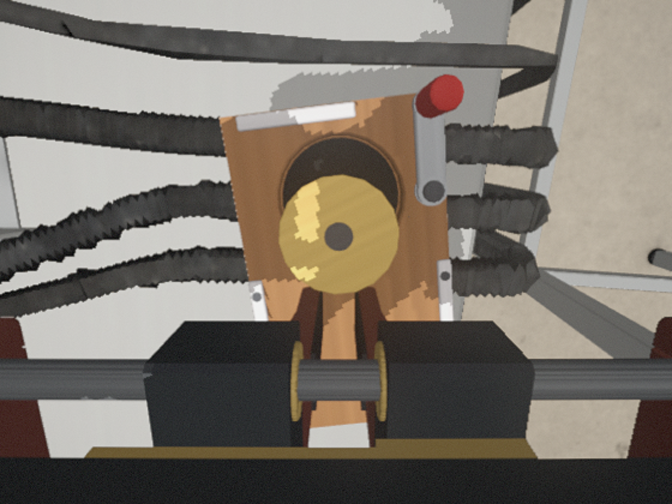

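The disc (339,236) is on course and about 16 mm short of the recess centre (341,198). I push on slowly.

play_rows:
  plan: "1.4 0.3 0.05 0 0 0 0; 1.4 0.3 0 0 0 0 0; 1.4 0.3 0 0 0 0 0; 1.4 0.3 0 0 0 0 0; 1.4 0.2 0 0 0 0 0; 1.4 0.2 0 0 0 0 0; 1.4 0 0 0 0 0 0; 1.4 0 0 0 0 0 0"

```text
t: 7.18
ee_pos: [503.3, -87.5, 57.7]
orientation: [2.661, 1.67, 0.0]
ft_force: [-1.4, -0.4, 0.6]
width: 13.6
```

```bash
python3 - <<'E'
from blk import *
im=get_image("wrist"); o=get_obs(); print(o["t"],o["ee_pos"],o["ft_force"],B(o["ee_pos"]))
save(im,"w4",s=1.2)
p=im["pixels"]; m=cv2.inRange(cv2.cvtColor(p,cv2.COLOR_RGB2HSV),(19,100,80),(30,255,255)); m[260:]=0
ys,xs=np.nonzero(m); P=byrange(im,np.c_[xs,ys]); print(len(xs),np.percentile(P[:,2],[5,25,50,75,95]),np.mean(P,0))
A=np.c_[P[:,:2]-P[:,:2].mean(0),np.ones(len(P))]; print("tilt",np.linalg.lstsq(A,P[:,2],rcond=None)[0])
E
```

```text
7.225 [503.3063935  -87.49514138  57.68773111] [0.7800276  0.37010851 0.12647757] [3.62784304 4.82188007]
6513 [53.10596162 53.83733009 54.26977205 54.69605919 55.34980037] [517.46706679 -58.30690441  54.74725411]
tilt [4.02691656e-02 1.08573523e-01 5.47472541e+01]
```

View pics/w4.png

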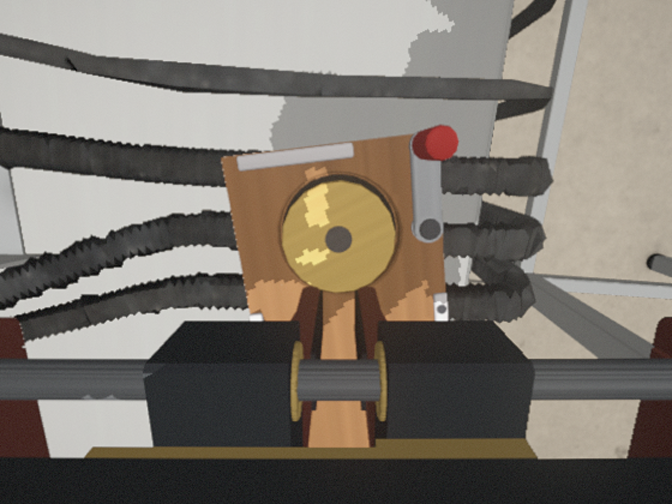

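The disc is flush in the recess: median top height is 54.3 mm by range, centred at (338,238). I retract, lift, close the fingers and go to the outer side of the post, which is at about (435,142).

```bash
python3 - <<'E'
from blk import *
o=get_obs(); p0=o["ee_pos"]; a=W(-6,6,57.7); b=W(-6,6,130); c=W(93.3,-54.3,130)
print(W(93.3,-54.3,67),W(50.8,-11.8,67),"post0",W(70,-38,86))
pts=[a]+[a+(b-a)*k/2 for k in(1,2)]+[b+(c-b)*k/4 for k in(1,2,3,4)]
rows(pts,[64.2]*3+[54.8,45.4,36,26.6],o["orientation"],p0,0)
E
```

```text
[587.71065725 -21.06914724  67.        ] [533.96834268 -47.98129366  67.        ] post0 [564.8893557  -38.03287901  86.        ]
0 -0.97 0.01 -0 0 0 0; 0 0 -0 -3.62 0 0 0; 0 0 -0 -3.61 0 0 0; 0 2.66 1.17 -0 0 0 9.4; 0 2.81 0.73 -0 0 0 9.4; 0 2.89 0.26 -0 0 0 9.4; 0 2.9 -0.22 -0 0 0 9.4
end [587.7 -21.1 130. ] big 3.62
```

play_rows:
  plan: "1.4 -1 0 0 0 0 0; 1.4 0 0 -3.6 0 0 0; 0 0 0 -3.6 0 0 0; 0 2.7 1.2 0 0 0 9.4; 0 2.8 0.7 0 0 0 9.4; 0 2.9 0.3 0 0 0 9.4; 0 2.9 -0.2 0 0 0 9.4; 0 0 0 0 0 0 0; 0 0 0 0 0 0 0; 0 0 0 0 0 0 0"

```text
t: 8.48
ee_pos: [587.1, -22.1, 129.5]
orientation: [-3.057, -0.724, 0.002]
ft_force: [-0.3, -0.2, 0.5]
width: 0.5
```

```bash
python3 - <<'E'
from blk import *
im=get_image("top"); p=im["pixels"]; hsv=cv2.cvtColor(p,cv2.COLOR_RGB2HSV)
m=cv2.inRange(hsv,(0,170,110),(6,255,255)); M=np.zeros_like(m); M[185:225,250:300]=m[185:225,250:300]
ys,xs=np.nonzero(M); print(len(xs), B(onplane(im,[[xs.mean(),ys.mean()]],86)[0]) if len(xs) else "hidden")
o=get_obs(); print(o["t"],o["ee_pos"],o["orientation"],o["width"],B(o["ee_pos"]))
rows([W(93.3,-54.3,67)],[26.6],o["orientation"],o["ee_pos"],0)
E
```

```text
0 hidden
8.525 [587.30768686 -22.06337493 129.63499638] [-3.05700068e+00 -7.23619884e-01  1.03822062e-03] 0.3311170978886715 [ 92.22940398 -54.23145808]
0 0.08 -0.07 6.26 0 0 0
end [587.7 -21.1  67. ] big 6.26
```

Descend, then push along −tool x by about 60 mm. I stop short of the end to check.

play_rows:
  plan: "0 0.1 0 2.2 0 0 0; 0 0 0 2.2 0 0 0; 0 0 0 1.8 0 0 0; 0 0 0 0 0 0 0; 0 -0.5 0 0 0 0 0; 0 -0.5 0 0 0 0 0; 0 -0.5 0 0 0 0 0; 0 -0.5 0 0 0 0 0; 0 -0.5 0 0 0 0 0; 0 -0.5 0 0 0 0 0; 0 -0.5 0 0 0 0 0; 0 -0.5 0 0 0 0 0; 0 -0.5 0 0 0 0 0; 0 -0.5 0 0 0 0 0; 0 -0.4 0 0 0 0 0; 0 0 0 0 0 0 0"

```text
t: 10.52
ee_pos: [540.1, -45.2, 67.6]
orientation: [-3.057, -0.723, 0.001]
ft_force: [-0.1, 0.3, 0.5]
width: 0.4
```

```bash
python3 - <<'E'
from blk import *
im=get_image("scene"); o=get_obs(); print(o["t"],o["ee_pos"],o["ft_force"],o["width"],B(o["ee_pos"]))
w=W(36,0,60)
# project block centre to crop
K=np.array([[im["fx"],0,im["cx"]],[0,im["fy"],im["cy"]],[0,0,1.]]); A=att(im).T
uv=cv2.projectPoints(w.reshape(1,3),cv2.Rodrigues(A)[0],-A@np.array(im["eye"]),K,np.array(im["distortion"]))[0].ravel(); print(uv)
u,v=map(int,uv); save(im,"s5",(u-60,v-50,u+60,v+40),6)
E
```

```text
10.575 [540.14215561 -45.11085937  67.4941874 ] [-0.49878027 -0.30649895 -0.18493052] 0.26676922569452793 [ 55.47244435 -16.75213317]
[263.00835167 223.80303967]
```

View pics/s5.png

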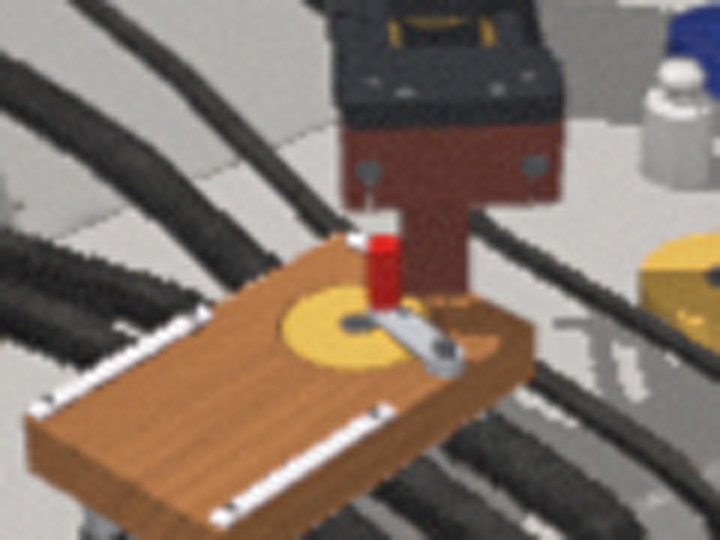

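The bar is swinging over the disc, with the post at (383,270) and the pivot at (447,350) nearly in line across the block. I push on gently to the stop.

play_rows:
  plan: "0 -0.2 0 0 0 0 0; 0 -0.2 0 0 0 0 0; 0 -0.15 0 0 0 0 0; 0 0 0 0 0 0 0; 0 0 0 0 0 0 0"

```text
t: 11.2
ee_pos: [536.0, -47.5, 67.8]
orientation: [3.057, 0.723, 0.0]
ft_force: [2.6, -0.6, 0.3]
width: 0.1
```

play_rows:
  plan: "0 -0.1 0 0 0 0 0; 0 -0.1 0 0 0 0 0; 0 0 0 0 0 0 0"

```text
t: 11.58
ee_pos: [535.4, -48.1, 67.9]
orientation: [3.057, 0.723, 0.004]
ft_force: [7.6, 2.0, -2.3]
width: 0.7
```

The force rose to 8 N against about 1 N of friction, so the keeper is at its stop. I back off, lift and look.

play_rows:
  plan: "0 -0.05 0 0 0 0 0; 0 0 0 0 0 0 0; 0 0.5 0 0 0 0 0; 0 1.5 0 0 0 0 0; 0 2 0 0 0 0 0; 0 0 0 -4 0 0 0; 0 0 0 -5 0 0 0; 0 3 0 -5 0 0 0; 0 5 0 0 0 0 0; 0 5 0 0 0 0 0; 0 0 0 0 0 0 0; 0 0 0 0 0 0 0"

```text
t: 13.08
ee_pos: [684.5, 27.7, 206.7]
orientation: [-3.057, -0.724, 0.004]
ft_force: [-0.7, -0.4, -0.6]
width: 0.3
```

```bash
python3 - <<'E'
from blk import *
im=get_image("top"); s=get_image("scene"); o=get_obs(); print(o["t"],o["ee_pos"],o["ft_force"])
p=im["pixels"]; hsv=cv2.cvtColor(p,cv2.COLOR_RGB2HSV)
m=cv2.inRange(hsv,(0,150,100),(7,255,255)); M=np.zeros_like(m); M[185:260,250:320]=m[185:260,250:320]
ys,xs=np.nonzero(M); print(len(xs))
if len(xs):
    b=B(onplane(im,[[xs.mean(),ys.mean()]],86)[0]); print(b,"keeper",np.arctan2(b[0]-36,b[1]+38))
A=cv2.resize(p[180:270,250:345,::-1],(400,380),interpolation=cv2.INTER_CUBIC); C=cv2.resize(s["pixels"][180:270,205:300,::-1],(400,380),interpolation=cv2.INTER_CUBIC)
cv2.imwrite("pics/f.png",np.hstack([A,C]))
E
```

```text
13.175 [684.33627485  27.12876876 207.21952309] [ 0.55962301 -0.57635449  0.712251  ]
0
```

View pics/f.png

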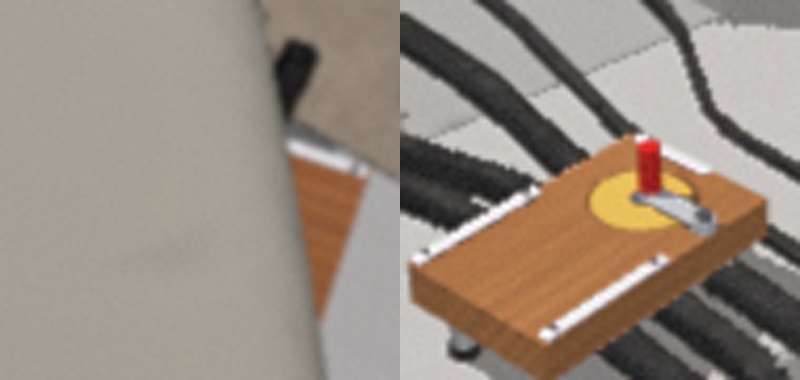

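The top view is blocked by the arm. The scene view shows the bar across the flush disc. I swing the arm aside to measure the keeper angle.

play_rows:
  plan: "0 2.6 -5.3 0 0 0 0; 0 2.6 -5.3 0 0 0 0; 0 2.6 -5.3 0 0 0 0; 0 2.6 -5.3 0 0 0 0; 0 2.6 -5.3 0 0 0 0; 0 0 0 0 0 0 0; 0 0 0 0 0 0 0"

```text
t: 14.05
ee_pos: [682.5, 321.7, 207.5]
orientation: [3.057, 0.723, -0.001]
ft_force: [-0.7, -0.0, -0.3]
width: 0.6
```

```bash
python3 - <<'E'
from blk import *
im=get_image("top"); o=get_obs(); print(o["t"],o["ee_pos"],o["ft_force"])
p=im["pixels"]; hsv=cv2.cvtColor(p,cv2.COLOR_RGB2HSV)
m=cv2.inRange(hsv,(0,150,100),(7,255,255)); M=np.zeros_like(m); M[185:260,250:320]=m[185:260,250:320]
ys,xs=np.nonzero(M); print(len(xs))
if len(xs):
    b=B(onplane(im,[[xs.mean(),ys.mean()]],86)[0]); print(b,"keeper",np.arctan2(b[0]-36,b[1]+38))
save(im,"f2",(250,180,345,270),6)
E
```

```text
14.1 [682.81085186 320.99982828 207.64551906] [ 0.69360776 -0.0146771   0.33555701]
21
[37.86360497 -2.53827333] keeper 0.052504273393406145
```

View pics/f2.png

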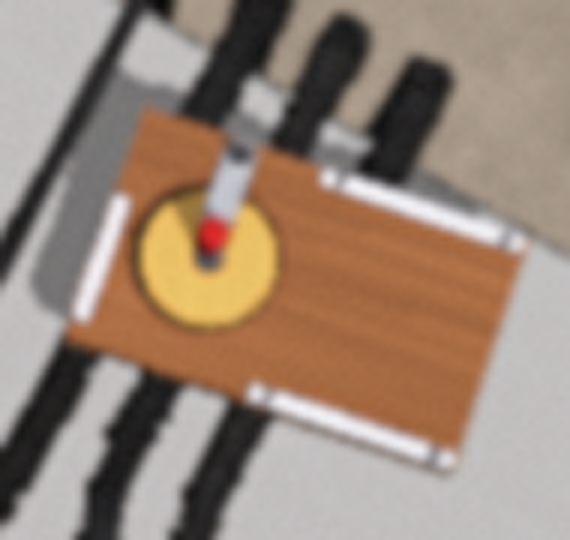

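The disc is flush and the bar crosses it, but the keeper angle reads about 0.05 rad. That could be camera bias or a small remaining gap. There is plenty of time, so I make one more push squarely along block −x to settle it.

```bash
python3 - <<'E'
from blk import *
o=get_obs(); p0=o["ee_pos"]; c=W(76,-4,207)
rows([p0+(c-p0)*k/8 for k in range(1,9)],[26.6,35.6,44.6,53.6,62.6,71.6,71.6,71.6],o["orientation"],p0,0)
E
```

```text
0 -3.57 3 0.01 0 0 -0; 0 -3.58 3 0.02 0 0 -9; 0 -3.99 2.41 0.01 0 0 -9; 0 -4.33 1.75 0.01 0 0 -9; 0 -4.55 1.05 0.01 0 0 -9; 0 -4.65 0.33 0.02 0 0 -9; 0 -4.65 -0.4 0.01 0 0 -0; 0 -4.65 -0.41 0.01 0 0 -0
end [534.5 -21.6 207. ] big 4.65
```

play_rows:
  plan: "0 -3.6 3 0 0 0 0; 0 -3.6 3 0 0 0 -9; 0 -4 2.4 0 0 0 -9; 0 -4.3 1.8 0 0 0 -9; 0 -4.6 1.1 0 0 0 -9; 0 -4.6 0.3 0 0 0 -9; 0 -4.6 -0.4 0 0 0 0; 0 -4.6 -0.4 0 0 0 0; 0 0 0 4 0 0 0; 0 0 0 4 0 0 0; 0 0 0 2 0 0 0; 0 0 0 0 0 0 0; 0 0 0 0 0 0 0"

```text
t: 15.72
ee_pos: [535.9, -20.5, 108.7]
orientation: [2.548, 1.836, 0.001]
ft_force: [0.3, 0.1, 1.2]
width: 0.5
```

```bash
python3 - <<'E'
from blk import *
o=get_obs(); print(o["t"],o["ee_pos"],o["ft_force"],B(o["ee_pos"]))
rows([W(76,-4,107),W(76,-4,67),W(55,-4,67)],[71.6]*3,o["orientation"],o["ee_pos"],0)
im=get_image("wrist"); save(im,"w6",s=1.2)
E
```

```text
15.725 [535.88141339 -20.48248971 108.66563485] [0.31648021 0.05705002 1.17552167] [77.49681435 -4.93529592]
0 -0.15 -0.09 0.17 0 0 -0.1; 0 -0 -0.01 4 0 0 0; 0 -2.1 0 -0 0 0 0
end [527.9 -41.5  67. ] big 4.0
```

View pics/w6.png

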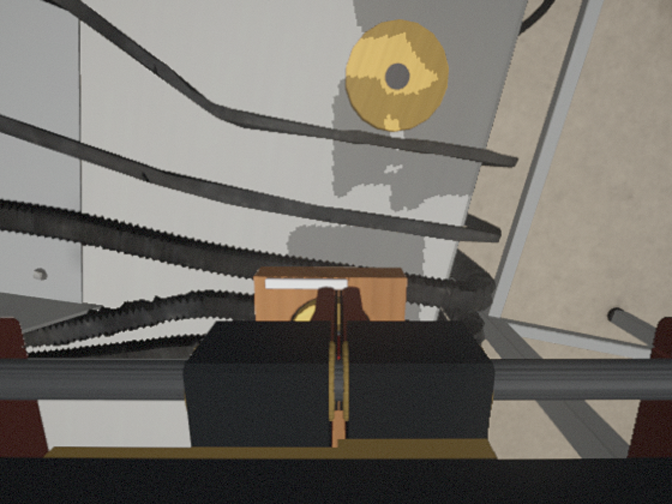

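The fingers are over the +x end, clear of everything. I descend outside the post and push squarely.

play_rows:
  plan: "0 -0.1 -0.1 2 0 0 0; 0 0 0 2.1 0 0 0; 0 0 0 0 0 0 0; 0 -0.5 0 0 0 0 0; 0 -0.5 0 0 0 0 0; 0 -0.5 0 0 0 0 0; 0 -0.4 0 0 0 0 0; 0 -0.2 0 0 0 0 0; 0 0 0 0 0 0 0; 0 0 0 0 0 0 0"

```text
t: 17.02
ee_pos: [527.7, -40.1, 66.6]
orientation: [-2.548, -1.838, 0.0]
ft_force: [0.0, -0.2, 0.1]
width: 0.7
```

play_rows:
  plan: "0 -0.1 0 0 0 0 0; 0 -0.1 0 0 0 0 0; 0 0 0 0 0 0 0; 0 0 0 0 0 0 0"

```text
t: 17.52
ee_pos: [527.1, -42.1, 66.7]
orientation: [2.548, 1.838, 0.0]
ft_force: [0.7, -0.8, -0.8]
width: 0.4
```

play_rows:
  plan: "0 -0.1 0 0 0 0 0; 0 0 0 0 0 0 0; 0 0 0 0 0 0 0"

```text
t: 17.9
ee_pos: [526.8, -42.9, 66.7]
orientation: [-2.548, -1.838, -0.0]
ft_force: [0.2, 2.8, 0.4]
width: 0.6
```

play_rows:
  plan: "0 -0.1 0 0 0 0 0; 0 0 0 0 0 0 0; 0 0 0 0 0 0 0"

```text
t: 18.27
ee_pos: [526.7, -43.1, 66.7]
orientation: [-2.548, -1.837, -0.002]
ft_force: [2.0, 8.9, -1.2]
width: 0.0
```

play_rows:
  plan: "0 -0.1 0 0 0 0 0; 0 0 0 0 0 0 0; 0 0 0 0 0 0 0"

```text
t: 18.65
ee_pos: [526.7, -43.4, 66.8]
orientation: [-2.548, -1.837, -0.003]
ft_force: [2.4, 12.4, 0.4]
width: 0.5
```

Force climbs to 12.6 N with almost no motion, so the post is at its stop. I retreat, lift and make a final check.

play_rows:
  plan: "0 0.5 0 0 0 0 0; 0 1.5 0 0 0 0 0; 0 1 0 0 0 0 0; 0 0 0 -4 0 0 0; 0 0 0 -5 0 0 0; 0 4 0 -4 0 0 0; 0 4 0.5 0 0 0 0; 0 4.5 0.5 0 0 0 0; 0 4.5 0.5 0 0 0 0; 0 4.5 0.5 0 0 0 0; 0 4.5 0.5 0 0 0 0; 0 4.5 0.5 0 0 0 0; 0 0 0 0 0 0 0; 0 0 0 0 0 0 0; 0 0 0 0 0 0 0"

```text
t: 20.52
ee_pos: [659.7, 262.4, 196.6]
orientation: [2.549, 1.837, -0.001]
ft_force: [-0.2, 0.3, -0.1]
width: 0.5
```

```bash
python3 - <<'E'
from blk import *
im=get_image("top"); o=get_obs(); print(o["t"],o["ee_pos"],o["ft_force"])
p=im["pixels"]; hsv=cv2.cvtColor(p,cv2.COLOR_RGB2HSV)
m=cv2.inRange(hsv,(0,150,100),(7,255,255)); M=np.zeros_like(m); M[185:260,250:320]=m[185:260,250:320]
ys,xs=np.nonzero(M); print(len(xs), B(onplane(im,[[xs.mean(),ys.mean()]],86)[0]) if len(xs) else "")
m=cv2.inRange(hsv,(17,120,120),(28,255,255)); M[:]=0; M[205:240,268:302]=m[205:240,268:302]
ys,xs=np.nonzero(M); P=byrange(im,np.c_[xs,ys]); (c,r)=cv2.minEnclosingCircle(np.c_[xs,ys].astype(np.float32)); print("disc",B(onplane(im,[c],54)[0]),r,np.percentile(P[:,2],[10,50,90]))
save(im,"f3",s=1.4)
E
```

```text
20.575 [659.84970007 262.3948578  196.75983203] [-0.52265793  0.47627234  0.34887803]
21 [37.86360497 -2.53827333]
disc [36.48443208  0.1587172 ] 11.749323844909668 [51.90329609 54.99703523 57.35133339]
```

View pics/f3.png

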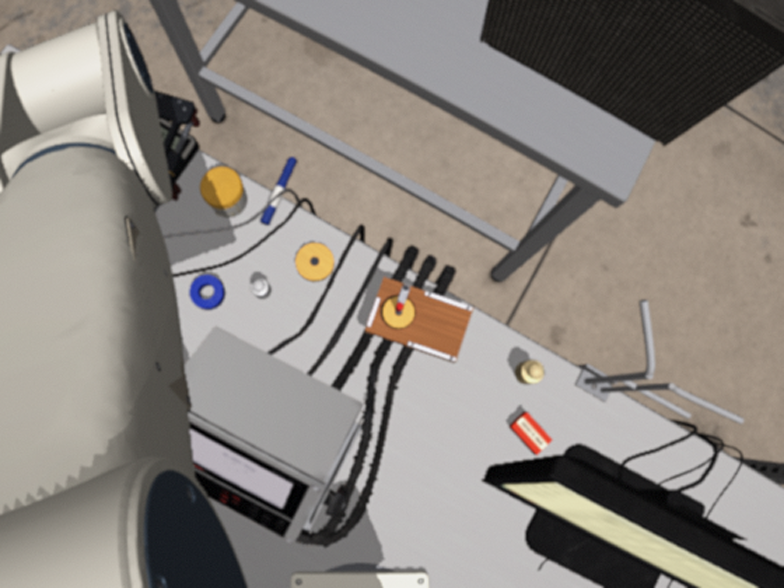

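The post reads exactly the same position after the square push, so it was already at the stop. The disc is seated, the bystanders have not moved, and the arm is clear. I hand the job in.

```bash
python3 -c "
from workcell import *
print(close_job())"
```

```text
the job is handed in; nothing more can be done
None
```

I slid the brass disc along the block into the recess. Then I pushed the red post round until the bar lay across the disc at its stop, and handed the job in at about 20.6 s.

- **Disc:** its centre measured (36.5, 0.2) mm in block coordinates, against (36, 0) for the recess. Its top read 54–55 mm, flush with the block's top at 54 mm. The last depth readings spread about 3 mm either way.
- **Keeper:** I pushed twice, the second time straight along block −x. Force rose to 12.6 N with almost no motion, and the camera put the post in the same place before and after that second push.
- **Disagreement:** the camera read the keeper angle as about 0.05 rad rather than 0. That is about 2 mm at the post, within the calibration error, and the firm stop suggests it is camera bias.
- **Rest of the bench:** by eye in the last top view, the bystanders are where they were. The arm was clear, with no contact force.

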